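Lay out the print-head kit

ROBOT

A 6-joint arm with a two-finger parallel gripper is mounted at the origin on the work surface. World frame = base frame: x ahead of the robot, y to its left, z up, the work surface at z = 0. Lengths are in m, angles in rad, forces in N, time in s.
With the tool pointing down it reaches from about 0.325 to 1 m from the base axis. Payload 5.1 kg.
Tool frame: the origin (TCP) lies midway between the tips of the shut fingers; the grasp point (between the pads) lies 19 mm behind it; z points along the fingers, x is the direction in which the jaws open and shut, and the axes are right-handed (so a half turn about z gives the same grasp; the last joint's range is limited). The gripper opens to 85 mm and grips with 20 to 120 N. Pads are 22 mm wide; open, the fingers measure 114 mm over their backs; the gripper's body (76 mm by 85 mm) begins 54 mm behind the grasp point. The pads swing forward as they close: fully open they stand 13 mm farther back than shut.
Start: joints at [-1.204, 0.124, 1.65, -0, 1.367, -0.083], TCP at [0.283, -0.585, 0.231] pointing down, gripper open.
Joint ranges: [-2.61, 2.61], [-1.02, 2.33], [0.03, 2.71], [-1.35, 4.49], [0.32, 2.68], [-2.91, 2.91]. Speed limits (rad/s): [2.57, 2.57, 3.14, 3.14, 3.14, 3.14].

INTERFACE

Orientations are given as a unit quaternion [w, x, y, z].
In Python, from plant import r gives the robot as it stands.
- The arm moves only by the shell command python3 -m inch 'ROWS' [OPENING] [FORCE]. ROWS is a JSON object of lists of equal length, an entry for each row: "translation": the shift along the tool's x, y, z in cm, a list of three; "spin": the turn about the tool's z in rad. In form: {"translation": [[tx, ty, tz], ...], "spin": [spin, ...]}. A call has 1 to 10 rows; each row is the pose to reach, as a shift and turn from the pose commanded when the call began, along the tool's axes at that moment; what a row does not reach only later rows make up. A row lasts 1/10 s, in which the tool goes at most 50 mm and 8.59 degrees, less where a joint would pass 70% of its speed; a pose out of reach is approached as far as the arm can. A call with a gripper value outside its range is refused whole. OPENING is the closure, from 0 (fully open) to 1 (shut), set as the call begins (- or left out, the last holds). The fingers move at their own pace and stop on an object; FORCE is the grip in N (left out, the last holds). Time passes only in rows, so rows that repeat a pose let the fingers close. It gives the time, the measured TCP pose, the force and the opening at its end, in the units of the state.
- r.read_state(): the state, without advancing time (a new reading comes with each control period).
- r.get_image(name): name is "side" or "top"; returns a dict with "frame" (400x640x3 uint8, red, green, blue), "intrinsics" (3x3 intrinsics, pixels), "k1" (the pictures are not rectified: a ray, as slopes to the right and down, at radius r is drawn at 1 + k1 r^2 times it, then the intrinsics apply), "R" (3x3) and "t" (3): a world point X has camera coordinates R X + t. Camera axes: x right, y down, z forward; pixel columns grow to the right and rows downward; lengths in m; the calibration is good to about 2 mm. A picture is of the moment at which its call begins. There is no depth.
- r.hand_in(): hands the job in, once; it reports no verdict.
The state is a dict: "t": time; "qpos": joint angles; "qvel": joint speeds; "joint_efforts": joint torques, N m; "tcp_pos": TCP position; "orientation": TCP orientation; "wrist_force": force on the tool from outside, world axes, zero at the start; "wrist_torque": the same for the moment, N m; "grip_width": finger opening in m.
Only numpy, scipy, OpenCV 4.12 (cv2) and the standard library are available. Lean on these libraries where they do the work, as an engineer would, in place of code of your own. Each camera call takes 0.05 s, during which the arm holds its last target. There are 200 camera calls.

TASK

Put the parts for one printer axis on the kit tray: the big stepper motor on the square pad, the slotted aluminium profile on the oblong pad, the plain bearing tube on the larger round pad and the hot end on the smaller round pad. Set each in the middle of its pad, still the same way up, with the motor and the profile lined up with the sides of their pads. Leave the small motor and the flanged bearing where they are; they belong to another machine.

Things in the scene. Friction and masses are not known exactly. Their poses are not given: they have to be found in the camera images.
- motor_center (a point): The big stepper motor: square, black with aluminium end caps, 42 x 42 mm and 48 mm tall, standing with its 5 mm shaft up (shaft 22 mm more). About 350 g. Point: centre of the 48 mm body, 24 mm above its underside; z up along the shaft, x and y square to its faces.
- profile_center (a point): Short length of aluminium slotted profile, 40 x 40 mm in section and 90 mm long, lying down. About 150 g. Point: its centre, 20 mm above its underside; x along its length, z up.
- bearing_center (a point): Plain linear bearing: a straight steel tube standing on end, 45 mm diameter, bore 30 mm, 60 mm tall, no flange. About 250 g. Point: its centre (on the axis, in the open bore), 30 mm above its underside; z up.
- hot_end_center (a point): Print-head hot end: a finned aluminium cylinder, 24 mm diameter and 40 mm tall, standing on its flat end, with a 20 x 16 mm heater block and a brass nozzle on top, 62 mm tall in all. About 80 g. Point: on the axis 31 mm above its underside (in the upper fins); z up.
- pad_square: Square pad, 64 x 64 mm, for the big motor. One of four black rubber pads in a row, 100 mm apart, on the low white kit tray (tray 136 x 410 mm, lip 8 mm high); the four pads come in any order along the row. 8 mm thick; its origin is the centre of its underside, so its top is 8 mm above the origin and 12 mm above the table. Fixed. Its x axis runs across the tray, y along the row.
- pad_long: Oblong pad, 112 mm along its x (across the tray) and 62 mm along y, for the profile. One of four black rubber pads in a row, 100 mm apart, on the low white kit tray (tray 136 x 410 mm, lip 8 mm high); the four pads come in any order along the row. 8 mm thick; its origin is the centre of its underside, so its top is 8 mm above the origin and 12 mm above the table. Fixed. Its x axis runs across the tray, y along the row.
- pad_big_round: Larger round pad, 66 mm diameter, for the plain bearing. One of four black rubber pads in a row, 100 mm apart, on the low white kit tray (tray 136 x 410 mm, lip 8 mm high); the four pads come in any order along the row. 8 mm thick; its origin is the centre of its underside, so its top is 8 mm above the origin and 12 mm above the table. Fixed. Its x axis runs across the tray, y along the row.
- pad_small_round: Smaller round pad, 44 mm diameter, for the hot end. One of four black rubber pads in a row, 100 mm apart, on the low white kit tray (tray 136 x 410 mm, lip 8 mm high); the four pads come in any order along the row. 8 mm thick; its origin is the centre of its underside, so its top is 8 mm above the origin and 12 mm above the table. Fixed. Its x axis runs across the tray, y along the row.
- small_motor_center (a point): Look-alike to leave alone: a smaller stepper motor, 28 x 28 mm and 28 mm tall (shaft 18 mm more), black and aluminium. Point: centre of its body, 14 mm above its underside; z up.
- flanged_bearing_center (a point): Look-alike to leave alone: a steel bearing tube, 45 mm diameter and 45 mm tall, with a square 66 mm flange 8 mm thick at its foot. Point: its centre, 22.5 mm above its underside; z up.
Mind the look-alikes: they are no part of the job. Leave any green look-alike of the part that bears hot_end_center alone. What is shaped like the pad_long but red is not meant.

How it is judged:
At the end, for the whole second after the job is handed in: Each part rests released on its own pad, same way up, centred within 15 mm (motor, profile) or 12 mm (bearing, hot end); motor and profile in line with their pads within 0.2 rad. Small motor and flanged bearing upright, within 20 mm of their start (horizontal distance between motor_center and pad_square below 0.015 m and z of motor_center in the frame of pad_square between 0.027 and 0.037 m and angle between each of motor_center, profile_center, bearing_center, hot_end_center, small_motor_center, flanged_bearing_center's own z axis and vertical below 0.12 rad and linear speed of each of motor, profile, bearing, hot_end below 0.02 m/s and angular speed of each of motor, profile, bearing, hot_end below 0.1 rad/s and horizontal distance between profile_center and pad_long below 0.015 m and z of profile_center in the frame of pad_long between 0.023 and 0.033 m and horizontal distance between bearing_center and pad_big_round below 0.012 m and z of bearing_center in the frame of pad_big_round between 0.033 and 0.043 m and horizontal distance between hot_end_center and pad_small_round below 0.012 m and z of hot_end_center in the frame of pad_small_round between 0.034 and 0.044 m and (angle between the x axis of motor_center and the x axis of pad_square, either way round below 0.2 rad or angle between the y axis of motor_center and the x axis of pad_square, either way round below 0.2 rad) and angle between the x axis of profile_center and the x axis of pad_long, either way round below 0.2 rad and distance of each of small_motor_center, flanged_bearing_center from where it was at the start of the episode below 0.02 m); the robot touches nothing.
It fails at once if the small motor is moved by more than 20 mm or tipped (distance of small_motor_center from where it was at the start of the episode above 0.02 m or angle between small_motor_center's own z axis and vertical above 0.3 rad).
It fails at once if the flanged bearing is moved by more than 20 mm or tipped (distance of flanged_bearing_center from where it was at the start of the episode above 0.02 m or angle between flanged_bearing_center's own z axis and vertical above 0.3 rad).
It also fails if it takes over 134 s, if anything falls off the work surface, if the arm or the gripper's body presses on something with over 40 N, if the wrist force passes 120 N, or if a joint passes its speed limit or range.

## Working session

There is one attempt and no reset: what is moved stays moved. The work goes in short steps, Python scripts to look and compute and a shell command to move; the robot and the scene stay as the last step left them, time stands still between calls to the robot, and variables do not carry over. Pictures are saved under pics/ and viewed, about 12 in all and at most 16, crops included, and the job is handed in when it is done.

```bash
ls; mkdir -p pics; python3 - <<'E'
from plant import r
import cv2,pickle
for n in("top","side"):
    d=r.get_image(n);cv2.imwrite(f"pics/{n}0.png",d["frame"][:,:,::-1]);pickle.dump(d,open(f"{n}0.pkl","wb"))
    print(n,d["intrinsics"],d["k1"],d["R"],d["t"],-d["R"].T@d["t"])
print(r.read_state())
E
```

```text
pics
top [[448.974654     0.         310.16617614]
 [  0.         448.974654   199.92093916]
 [  0.           0.           1.        ]] 0.0223388200450216 [[-0.01188288 -0.99989803  0.00791946]
 [-0.99763741  0.01131933 -0.06776046]
 [ 0.06766391 -0.00870594 -0.99767019]] [-0.01647401  0.53608947  1.28976386] [ 0.44735668 -0.01131191  1.32321509]
side [[382.05867601   0.         322.74295432]
 [  0.         382.05867601 206.34301065]
 [  0.           0.           1.        ]] -0.08168884140989785 [[ 0.91516827 -0.40269665 -0.01739123]
 [-0.31461674 -0.68669596 -0.65533577]
 [ 0.25195902  0.60521407 -0.75513746]] [-0.48811722  0.19539131  0.74787968] [ 0.31974774 -0.51501605  0.68430991]
{'t': 0.1, 'qpos': array([-1.20361612e+00,  1.24460549e-01,  1.65152834e+00, -7.38265506e-06,
        1.36755286e+00, -8.26257382e-02]), 'qvel': array([-9.96025133e-05, -1.63668568e-03, -2.53931447e-03, -4.61896027e-04,
       -9.16162880e-04,  8.67930147e-04]), 'joint_efforts': array([ 1.10062389e-03, -4.24928677e+01, -3.66654754e+01, -3.07213702e-05,
        3.92969814e-03, -2.83244276e-06]), 'tcp_pos': array([ 0.28236861, -0.58484012,  0.23016797]), 'orientation': array([-5.81540777e-04,  8.46991964e-01, -5.31604800e-01, -7.82029577e-04]), 'wrist_force': array([ 0.25101845, -0.97225718, -0.10122962]), 'wrist_torque': array([ 0.02651604, -0.05225998, -0.00648966]), 'grip_width': 0.08555383716285658}
```

View pics/top0.png

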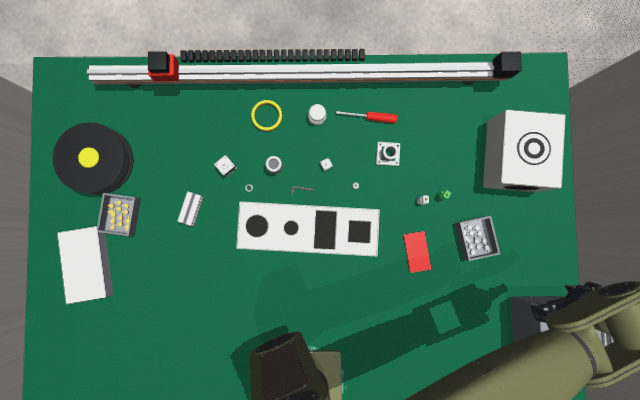

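View pics/side0.png

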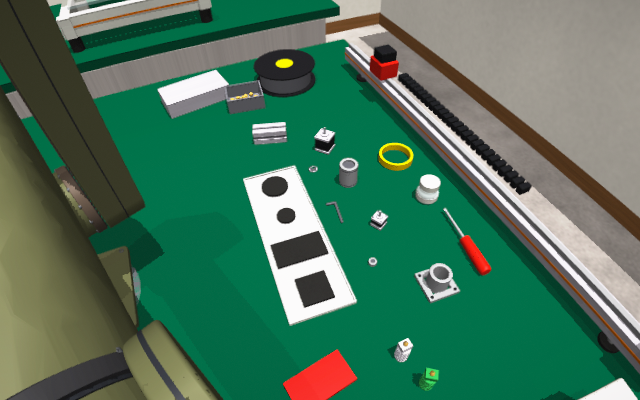

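The top picture shows the motor (225,165), bearing (273,164), profile (190,208) and hot end (423,200). The green look-alike is at (445,195). Along the tray the pads run big round (257,226), small round (291,228), long (325,229), square (359,231). Next I'll zoom in and measure.

```bash
cat > h.py <<'E'
import numpy as np,cv2,pickle
def ray(d,u,v):
    K=d["intrinsics"];k=d["k1"]
    p=cv2.undistortPoints(np.array([[[u,v]]],float),K,np.array([k,0,0,0.]))[0,0]
    return -d["R"].T@d["t"], d["R"].T@np.array([p[0],p[1],1])
def at(d,u,v,z):
    c,g=ray(d,u,v); return c+g*(z-c[2])/g[2]
def proj(d,X):
    X=np.asarray(X,float).reshape(-1,1,3)
    return cv2.projectPoints(X,cv2.Rodrigues(d["R"])[0],d["t"],d["intrinsics"],np.array([d["k1"],0,0,0.]))[0][:,0]
def load(n): return pickle.load(open(n+".pkl","rb"))
def yaw(q):
    from scipy.spatial.transform import Rotation as Ro
    M=Ro.from_quat([q[1],q[2],q[3],q[0]]).as_matrix();return M
E
python3 - <<'E'
from h import *
d=load("top0");f=d["frame"]
g=cv2.cvtColor(f,cv2.COLOR_RGB2HSV)
roi=(slice(200,258),slice(236,382))
m=np.zeros(f.shape[:2],np.uint8);m[roi]=(g[roi][:,:,2]<75)&(g[roi][:,:,1]<120)
cs,_=cv2.findContours(m,cv2.RETR_EXTERNAL,cv2.CHAIN_APPROX_NONE)
for c in cs:
    if cv2.contourArea(c)<60: continue
    M=cv2.moments(c);u,v=M['m10']/M['m00'],M['m01']/M['m00']
    P=np.array([at(d,*p[0],0.012)[:2] for p in c]).astype(np.float32)
    print("pad",u,v,at(d,u,v,.012),cv2.minAreaRect(P*1000))
# crops
a=cv2.resize(f[140:230,175:285],None,fx=7,fy=6.6,interpolation=cv2.INTER_CUBIC) if 0 else None
def crop(f,x,y,w,h,s): return cv2.resize(f[y:y+h,x:x+w],None,fx=s,fy=s,interpolation=cv2.INTER_NEAREST)
s=load("side0")["frame"]
row1=np.hstack([crop(f,x,y,40,40,5) for x,y in[(205,145),(253,145),(170,188),(403,180)]])
row2=np.hstack([crop(s,x,y,40,40,5) for x,y in[(305,120),(328,152),(250,114),(384,330)]])
cv2.imwrite("pics/crop0.png",np.vstack([row1,row2])[:,:,::-1])
E
```

```text
pad 358.8610021786492 231.28148148148145 [ 0.44305892 -0.16360025  0.012     ] ((443.7973937988281, -164.06076049804688), (58.40226364135742, 58.24019241333008), 88.96806335449219)
pad 290.6528925619835 227.4214876033058 [0.4566211  0.03505626 0.012     ] ((456.6930847167969, 34.92120361328125), (35.17346954345703, 36.44759750366211), 25.910099029541016)
pad 256.32643312101914 225.53025477707007 [0.4633216  0.13491514 0.012     ] ((463.1651611328125, 134.976318359375), (58.71518325805664, 59.617210388183594), 26.022912979125977)
pad 324.85640266469284 229.43770046878853 [ 0.44957607 -0.06454509  0.012     ] ((449.5949401855469, -64.26667785644531), (58.25373077392578, 106.7658462524414), 86.07525634765625)
```

View pics/crop0.png

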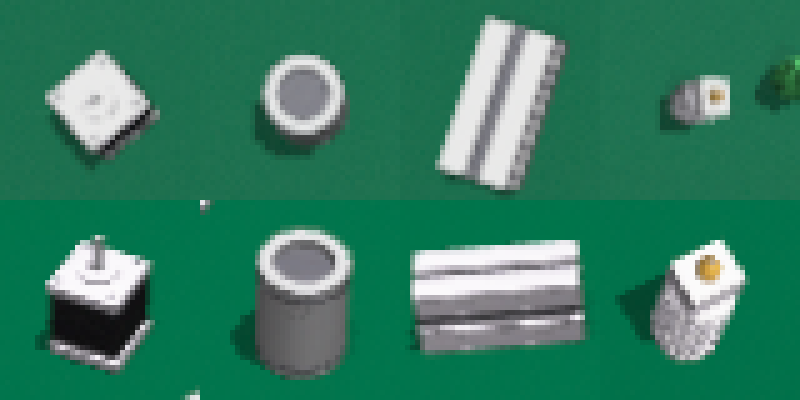

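Each crop shows the part clearly: motor top face, bearing ring, profile top with its slot, and the brass nozzle. I'll triangulate them.

```bash
python3 - <<'E'
from h import *
T=load("top0");S=load("side0")
def tri(a,b):
    c1,g1=ray(T,*a);c2,g2=ray(S,*b)
    A=np.c_[g1,-g2];s=np.linalg.lstsq(A,c2-c1,rcond=None)[0]
    p,q=c1+s[0]*g1,c2+s[1]*g2
    return ((p+q)/2).round(4),round(np.linalg.norm(p-q),4)
offT={'m':(205,145),'b':(253,145),'p':(170,188),'h':(403,180)};offS={'m':(305,120),'b':(328,152),'p':(250,114),'h':(384,330)}
i={'m':0,'b':1,'p':2,'h':3}
tp=lambda k,x,y:(offT[k][0]+(x-200*i[k])/5-.5,offT[k][1]+y/5-.5)
sp=lambda k,x,y:(offS[k][0]+(x-200*i[k])/5-.5,offS[k][1]+(y-200)/5-.5)
def quad(k,name,z,pt,ps):
    A=np.array([at(T,*tp(k,*p),z)[:2] for p in pt]);B=np.array([at(S,*sp(k,*p),z)[:2] for p in ps])
    for n,Q in(("top",A),("side",B)):
        e=[np.r_[np.linalg.norm(Q[(j+1)%4]-Q[j]),np.arctan2(*(Q[(j+1)%4]-Q[j])[::-1])].round(3).tolist() for j in range(4)]
        print(name,n,Q.mean(0).round(4),e)
quad('m','motor',.048,[(100,50),(152,105),(97,154),(46,98)],[(97,238),(152,262),(130,302),(48,282)])
quad('p','prof',.040,[(487,17),(555,36),(505,185),(438,167)],[(412,250),(580,240),(581,283),(413,295)])
print('bearing',tri(tp('b',304,97),sp('b',304,263)),at(T,*tp('b',304,97),.06))
print('hot',tri(tp('h',717,97),sp('h',708,266)),at(T,*tp('h',717,97),.062),at(S,*sp('h',708,266),.062))
print('hot block ctr',at(T,*tp('h',714,98),.058),at(S,*sp('h',707,275),.058))
print('hot base', at(S,*sp('h',682,350),.0))
print('green',at(T,446,195,.04))
E
```

```text
motor top [0.637  0.2216] [[0.044, -2.395], [0.042, 2.297], [0.044, 0.73], [0.041, -0.843]]
motor side [0.6423 0.2251] [[0.036, -1.047], [0.035, -2.337], [0.046, 2.341], [0.045, 0.547]]
prof top [0.5161 0.3238] [[0.04, -1.855], [0.089, 2.823], [0.039, 1.296], [0.09, -0.308]]
prof side [0.5164 0.3287] [[0.094, -0.348], [0.039, -1.905], [0.091, 2.812], [0.041, 1.296]]
bearing (array([0.6364, 0.0807, 0.0619]), np.float64(0.0005)) [0.63648623 0.08088365 0.06      ]
hot (array([ 0.5314, -0.3479,  0.0628]), np.float64(0.0014)) [ 0.53207795 -0.34844332  0.062     ] [ 0.53099909 -0.34736843  0.062     ]
hot block ctr [ 0.53179934 -0.34780157  0.058     ] [ 0.53044537 -0.34881229  0.058     ]
hot base [ 0.52763062 -0.35331695  0.        ]
green [ 0.54411141 -0.41222954  0.04      ]
```

```bash
cat >> h.py <<'E'
def go(x,y,z,psi):
    from plant import r
    s=r.read_state();M=yaw(s["orientation"]);p=s["tcp_pos"];now=np.arctan2(M[1,0],M[0,0])
    dp=(np.array([x,y,z])-p)*100
    d=(now-psi+np.pi)%(2*np.pi)-np.pi
    print("t",round(s["t"],1),"tcp",p.round(4),"yaw",round(now,3),"q",s["qpos"].round(2),"F",s["wrist_force"].round(1),"w",round(s["grip_width"],4))
    print("  cm",(M.T@dp).round(2),"spin",round(d,3),"down",M[:,2].round(3))
E
python3 -c "
from h import *
go(.5315,-.348,.15,.19)"
```

```text
t 0.1 tcp [ 0.2824 -0.5848  0.2302] yaw -1.121 q [-1.2   0.12  1.65 -0.    1.37 -0.08] F [ 0.3 -1.  -0.1] w 0.0856
  cm [-10.48 -32.73   8.04] spin -1.311 down [-0.001  0.002 -1.   ]
```

```bash
python3 -m inch '{"translation":[[-1,-3.3,0.8],[-2.2,-6.6,1.6],[-3.2,-9.9,2.4],[-4.2,-13.2,3.2],[-5.2,-16.5,4],[-6.3,-19.8,4.8],[-7.3,-23,5.6],[-8.4,-26.3,6.4],[-9.5,-29.6,7.2],[-10.5,-32.7,8]],"spin":[-0.13,-0.26,-0.4,-0.53,-0.66,-0.79,-0.92,-1.05,-1.18,-1.31]}' 0.45; python3 -m inch '{"translation":[[0,0,0],[0,0,0],[0,0,0]],"spin":[0,0,0]}'; python3 - <<'E'
from h import *
go(.5315,-.348,.008,.19)
from plant import r
for n in("top","side"):pickle.dump(r.get_image(n),open(n+"1.pkl","wb"))
T=load("top1")["frame"];S=load("side1")["frame"]
cv2.imwrite("pics/a1.png",np.hstack([cv2.resize(T[140:260,370:490],None,fx=3,fy=3),cv2.resize(S[270:390,340:460],None,fx=3,fy=3)])[:,:,::-1])
E
```

```text
t: 1.1
tcp_pos: [0.5321, -0.3472, 0.1504]
orientation: [-0.0, 0.995, 0.097, -0.0]
wrist_force: [-0.4, 0.1, -0.0]
grip_width: 0.0468
t: 1.4
tcp_pos: [0.5309, -0.3493, 0.1514]
orientation: [0.0, 0.996, 0.094, -0.0]
wrist_force: [0.2, -0.4, 0.5]
grip_width: 0.0472
t 1.4 tcp [ 0.5309 -0.3493  0.1514] yaw 0.187 q [-0.67  0.15  1.76 -0.    1.23 -0.85] F [ 0.2 -0.4  0.5] w 0.0472
  cm [ 0.09 -0.12 14.34] spin -0.003 down [-0. -0. -1.]
```

View pics/a1.png

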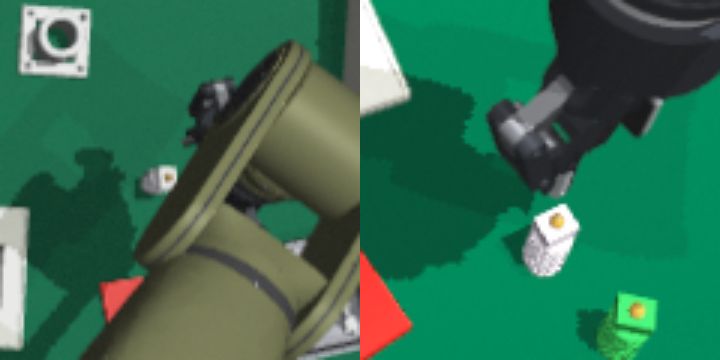

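The gripper is above the hot end, which stands clear at about (157,180) in the left crop, and the green one is clear of the jaws. Descend, grip and lift.

```bash
python3 -m inch '{"translation":[[0,0,2],[0,0,4],[0,0,6],[0,0,8],[0,0,9.5],[0,0,11],[0,0,12],[0,0,13],[0,0,14],[0,0,14.3]],"spin":[0,0,0,0,0,0,0,0,0,0]}'; python3 -m inch '{"translation":[[0,0,0],[0,0,0],[0,0,0],[0,0,0],[0,0,0],[0,0,0],[0,0,0],[0,0,0]],"spin":[0,0,0,0,0,0,0,0]}' 1 40;  python3 -m inch '{"translation":[[0,0,-1],[0,0,-2],[0,0,-4],[0,0,-6],[0,0,-8],[0,0,-10],[0,0,-12],[0,0,-12]],"spin":[0,0,0,0,0,0,0,0]}';python3 -c "
from h import *
go(.4566,.035,.10,-.068)"
```

```text
t: 2.5
tcp_pos: [0.5309, -0.3482, 0.0071]
orientation: [-0.001, 0.996, 0.094, -0.001]
wrist_force: [1.1, 0.4, -0.1]
grip_width: 0.0469
t: 3.3
tcp_pos: [0.5316, -0.3487, 0.0087]
orientation: [0.0, 0.996, 0.094, 0.0]
wrist_force: [0.1, 0.1, 2.6]
grip_width: 0.023
t: 4.1
tcp_pos: [0.5334, -0.3502, 0.1332]
orientation: [0.003, 0.996, 0.094, 0.003]
wrist_force: [0.5, -0.1, -0.6]
grip_width: 0.0227
t 4.1 tcp [ 0.5334 -0.3502  0.1332] yaw 0.189 q [-0.67  0.17  1.77 -0.    1.19 -0.85] F [ 0.5 -0.1 -0.6] w 0.0227
  cm [ -0.32 -39.3    3.08] spin 0.257 down [ 0.006 -0.005 -1.   ]
```

```bash
python3 -m inch '{"translation":[[0,-2,0],[0,-6,0],[0,-10.5,0],[0,-15,0],[0,-19.5,0],[0,-24,0],[0,-28.5,0],[-0.1,-33,0],[-0.2,-37,0],[-0.3,-39.3,0]],"spin":[0,0.03,0.06,0.09,0.12,0.15,0.18,0.21,0.24,0.257]}'; python3 -m inch '{"translation":[[0,0,0],[0,0,0],[0,0,0],[0,0,0],[0,0,0]],"spin":[0,0,0,0,0]}'; python3 - <<'E'
from h import *
go(.4566,.035,.02,-.068)
from plant import r
for n in("top","side"):pickle.dump(r.get_image(n),open(n+"2.pkl","wb"))
T=load("top2")["frame"];S=load("side2")["frame"]
cv2.imwrite("pics/a2.png",np.hstack([cv2.resize(T[140:260,220:340],None,fx=3,fy=3),cv2.resize(S[140:260,220:340],None,fx=3,fy=3)])[:,:,::-1])
E
```

```text
t: 5.1
tcp_pos: [0.4531, 0.0392, 0.1275]
orientation: [-0.0, 0.999, -0.033, -0.001]
wrist_force: [0.2, -0.6, -0.6]
grip_width: 0.0225
t: 5.6
tcp_pos: [0.4548, 0.036, 0.1283]
orientation: [0.0, 0.999, -0.035, -0.0]
wrist_force: [-0.7, 0.0, -0.2]
grip_width: 0.0229
t 5.6 tcp [0.4548 0.036  0.1283] yaw -0.07 q [-0.04 -0.23  2.17 -0.    1.2   0.03] F [-0.7  0.  -0.2] w 0.0229
  cm [ 0.18  0.08 10.83] spin -0.002 down [-0. -0. -1.]
```

View pics/a2.png

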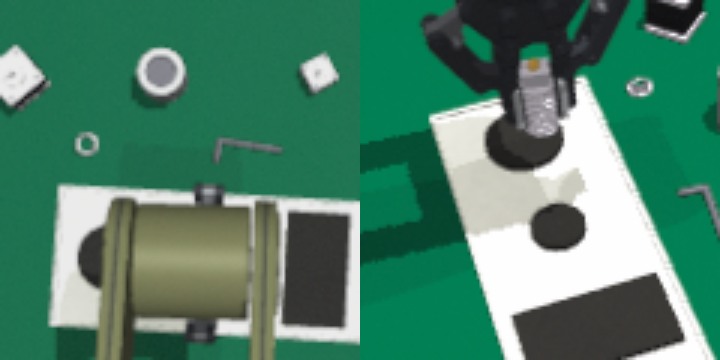

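```bash
python3 - <<'E'
from h import *
S=load("side2")
print(at(S,277.7-.3,161.7-.3,.1816), at(S,220+177/3,140+132/3,.1196+.0))
d=S; print("pads by side", at(S,220+198/3,140+227/3,.012), at(S,220+165/3,140+143/3,.012))
E
```

```text
[0.453787   0.03104541 0.1816    ] [0.45047186 0.03138659 0.1196    ]
pads by side [0.45621722 0.03299014 0.012     ] [0.46228163 0.1277757  0.012     ]
```

```bash
python3 -m inch '{"translation":[[0.2,0,2],[0.2,0,4],[0.2,0,6],[0.2,0,8],[0.2,0,9],[0.2,0,9.8],[0.2,0,10.2],[0.2,0,10.5],[0.2,0,10.7],[0.2,0,10.7]],"spin":[0,0,0,0,0,0,0,0,0,0]}';python3 -m inch '{"translation":[[0,0,0],[0,0,0],[0,0,0]],"spin":[0,0,0]}'; python3 -m inch '{"translation":[[0,0,0],[0,0,0],[0,0,0],[0,0,0],[0,0,0]],"spin":[0,0,0,0,0]}' 0.45; python3 -m inch '{"translation":[[0,0,-1],[0,0,-3],[0,0,-5],[0,0,-8],[0,0,-11],[0,0,-14],[0,0,-14]],"spin":[0,0,0,0,0,0,0]}'; python3 -c "
from h import *
go(.6365,.081,.15,.3)"
```

```text
t: 6.7
tcp_pos: [0.4569, 0.0367, 0.0216]
orientation: [-0.0, 0.999, -0.034, 0.0]
wrist_force: [1.2, 0.2, -0.6]
grip_width: 0.0231
t: 7.0
tcp_pos: [0.4568, 0.0367, 0.0216]
orientation: [-0.0, 0.999, -0.034, 0.0]
wrist_force: [-0.3, 0.0, -0.2]
grip_width: 0.023
t: 7.5
tcp_pos: [0.4567, 0.0367, 0.0214]
orientation: [-0.0, 0.999, -0.034, 0.0]
wrist_force: [-0.3, -0.2, 0.1]
grip_width: 0.0468
t: 8.2
tcp_pos: [0.4598, 0.0366, 0.1674]
orientation: [0.0, 0.999, -0.034, 0.005]
wrist_force: [0.8, 0.2, 0.4]
grip_width: 0.047
t 8.2 tcp [0.4598 0.0366 0.1674] yaw -0.068 q [-0.04 -0.27  2.13 -0.    1.27  0.03] F [0.8 0.2 0.4] w 0.047
  cm [17.31 -5.63  1.93] spin -0.368 down [ 0.01 -0.   -1.  ]
```

```bash
python3 -m inch '{"translation":[[2.5,-0.7,0],[6,-1.8,0],[9.5,-3,0.5],[13,-4.3,1],[16,-5.3,1.8],[17.4,-5.6,1.9],[17.4,-5.6,1.9],[17.4,-5.6,1.9],[17.4,-5.6,1.9]],"spin":[0,0,0,0,0,0,0,0,0]}' 0.1;python3 - <<'E'
from h import *
go(.6365,.081,.008,-.068)
from plant import r
for n in("top","side"):pickle.dump(r.get_image(n),open(n+"3.pkl","wb"))
T=load("top3")["frame"];S=load("side3")["frame"]
cv2.imwrite("pics/a3.png",np.hstack([cv2.resize(T[120:260,210:350],None,fx=2.8,fy=2.8),cv2.resize(S[120:260,250:390],None,fx=2.8,fy=2.8)])[:,:,::-1])
E
```

```text
t: 9.1
tcp_pos: [0.6332, 0.0806, 0.1423]
orientation: [0.0, 0.999, -0.034, -0.0]
wrist_force: [0.2, -0.6, 0.1]
grip_width: 0.0766
t 9.1 tcp [0.6332 0.0806 0.1423] yaw -0.068 q [ 0.04  0.17  1.76 -0.    1.22  0.11] F [ 0.2 -0.6  0.1] w 0.0766
  cm [ 0.34 -0.07 13.43] spin -0.0 down [-0.001 -0.    -1.   ]
```

View pics/a3.png

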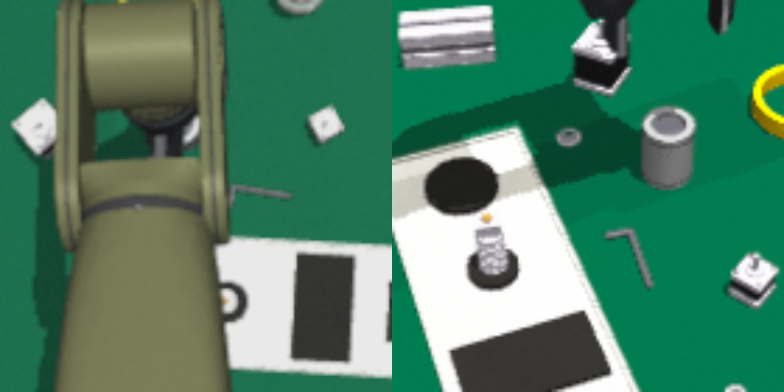

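The hot end stands upright in the middle of the small round pad (side crop, about (490,262)). The jaws straddle the bearing, so I'll go down.

```bash
python3 -m inch '{"translation":[[0.3,0,2],[0.3,0,4],[0.3,0,6],[0.3,0,8],[0.3,0,9.5],[0.3,0,11],[0.3,0,12],[0.3,0,13],[0.3,0,13.3],[0.3,0,13.4]],"spin":[0,0,0,0,0,0,0,0,0,0]}'; python3 -m inch '{"translation":[[0,0,0],[0,0,0],[0,0,0],[0,0,0],[0,0,0],[0,0,0],[0,0,0],[0,0,0]],"spin":[0,0,0,0,0,0,0,0]}' 1 60;  python3 -m inch '{"translation":[[0,0,-1],[0,0,-2],[0,0,-4],[0,0,-6],[0,0,-8],[0,0,-10],[0,0,-12],[0,0,-12],[0,0,-12]],"spin":[0,0,0,0,0,0,0,0,0]}';python3 -c "
from h import *
go(.4633,.135,.128,-.068)"
```

```text
t: 10.2
tcp_pos: [0.637, 0.0805, 0.0081]
orientation: [0.0, 0.999, -0.034, -0.0]
wrist_force: [-0.4, -1.1, -0.8]
grip_width: 0.077
t: 11.0
tcp_pos: [0.6378, 0.0806, 0.0093]
orientation: [-0.0, 0.999, -0.034, 0.001]
wrist_force: [-0.8, -0.4, 5.3]
grip_width: 0.0427
t: 11.9
tcp_pos: [0.6368, 0.0805, 0.1282]
orientation: [-0.0, 0.999, -0.034, 0.0]
wrist_force: [-0.6, -0.2, -3.4]
grip_width: 0.0435
t 11.9 tcp [0.6368 0.0805 0.1282] yaw -0.068 q [0.04 0.19 1.76 0.   1.2  0.11] F [-0.6 -0.2 -3.4] w 0.0435
  cm [-17.68  -4.26   0.02] spin -0.0 down [ 0.  0. -1.]
```

```bash
python3 -m inch '{"translation":[[-1.5,-0.5,0],[-4.5,-1.2,0],[-8,-2,0],[-11.5,-2.8,0],[-14.5,-3.5,0],[-16.5,-4,0],[-17.7,-4.3,0],[-17.7,-4.3,0],[-17.7,-4.3,0],[-17.7,-4.3,0]],"spin":[0,0,0,0,0,0,0,0,0,0]}';python3 -m inch '{"translation":[[0,0,2],[0,0,4],[0,0,6],[0,0,7]],"spin":[0,0,0,0]}';python3 - <<'E'
from h import *
go(.4633,.135,.021,-.068)
from plant import r
for n in("top","side"):pickle.dump(r.get_image(n),open(n+"4.pkl","wb"))
S=load("side4")["frame"]
cv2.imwrite("pics/a4.png",cv2.resize(S[110:250,210:350],None,fx=4,fy=4)[:,:,::-1])
E
```

```text
t: 12.9
tcp_pos: [0.4642, 0.1352, 0.1284]
orientation: [0.0, 0.999, -0.034, 0.0]
wrist_force: [0.4, -0.1, -2.7]
grip_width: 0.0432
t: 13.3
tcp_pos: [0.463, 0.1349, 0.0565]
orientation: [0.0, 0.999, -0.034, -0.001]
wrist_force: [0.7, -0.2, -3.1]
grip_width: 0.0432
t 13.3 tcp [0.463  0.1349 0.0565] yaw -0.069 q [ 0.17 -0.07  2.16 -0.    1.05  0.24] F [ 0.7 -0.2 -3.1] w 0.0432
  cm [ 0.04 -0.01  3.55] spin -0.001 down [-0.003 -0.001 -1.   ]
```

View pics/a4.png

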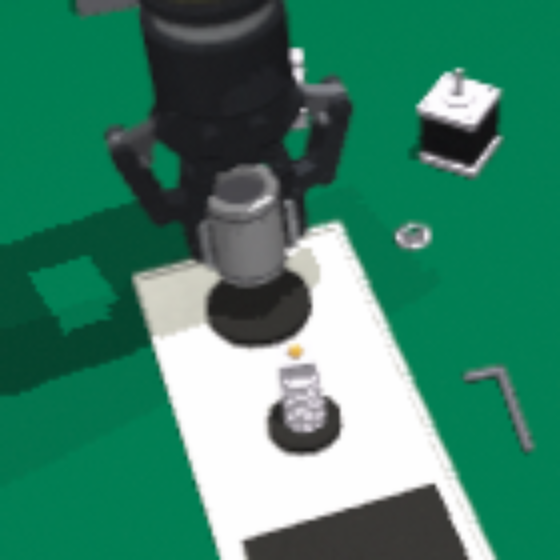

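Bearing hangs upright over the big round pad (pad about (258,305)). I'll lower it, release, and go on to the motor.

```bash
python3 -m inch '{"translation":[[0,0,1],[0,0,2],[0,0,2.7],[0,0,3.2],[0,0,3.5],[0,0,3.6],[0,0,3.6],[0,0,3.6]],"spin":[0,0,0,0,0,0,0,0]}'; python3 -m inch '{"translation":[[0,0,0],[0,0,0],[0,0,0],[0,0,0],[0,0,0]],"spin":[0,0,0,0,0]}' 0.2; python3 -m inch '{"translation":[[0,0,-1],[0,0,-3],[0,0,-5],[0,0,-8],[0,0,-11],[0,0,-14.5],[0,0,-14.5],[0,0,-14.5]],"spin":[0,0,0,0,0,0,0,0]}'; python3 -c "
from h import *
go(.637,.222,.15,.733)"
```

```text
t: 14.2
tcp_pos: [0.4637, 0.1355, 0.0227]
orientation: [-0.0, 0.999, -0.034, 0.0]
wrist_force: [-0.5, -0.2, -2.2]
grip_width: 0.0433
t: 14.7
tcp_pos: [0.4635, 0.1355, 0.0225]
orientation: [-0.0, 0.999, -0.034, 0.0]
wrist_force: [0.6, 0.2, -0.4]
grip_width: 0.0683
t: 15.5
tcp_pos: [0.4641, 0.1356, 0.1691]
orientation: [-0.0, 0.999, -0.034, 0.002]
wrist_force: [-1.0, 0.6, 0.1]
grip_width: 0.0682
t 15.5 tcp [0.4641 0.1356 0.1691] yaw -0.068 q [ 0.17 -0.21  2.08 -0.    1.27  0.24] F [-1.   0.6  0.1] w 0.0682
  cm [16.66 -9.79  1.96] spin -0.801 down [ 0.003  0.001 -1.   ]
```

```bash
python3 -m inch '{"translation":[[2,-1.2,0],[5,-3,0],[8,-4.8,0],[11,-6.5,0.5],[14,-8.3,1],[16,-9.4,1.5],[16.6,-9.8,2],[16.6,-9.8,2],[16.6,-9.8,2],[16.6,-9.8,2]],"spin":[-0.1,-0.22,-0.34,-0.46,-0.58,-0.7,-0.8,-0.8,-0.8,-0.8]}' 0.1;python3 - <<'E'
from h import *
go(.637,.222,.01,.733)
from plant import r
for n in("top","side"):pickle.dump(r.get_image(n),open(n+"5.pkl","wb"))
S=load("side5")["frame"]
cv2.imwrite("pics/a5.png",cv2.resize(S[80:240,220:380],None,fx=3.5,fy=3.5)[:,:,::-1])
E
```

```text
t: 16.5
tcp_pos: [0.6349, 0.2216, 0.1469]
orientation: [-0.0, 0.934, 0.357, -0.001]
wrist_force: [0.8, 1.4, 0.1]
grip_width: 0.0769
t 16.5 tcp [0.6349 0.2216 0.1469] yaw 0.73 q [ 0.26  0.23  1.67 -0.    1.24 -0.47] F [0.8 1.4 0.1] w 0.0769
  cm [ 0.2   0.12 13.69] spin -0.003 down [-0.001 -0.    -1.   ]
```

View pics/a5.png

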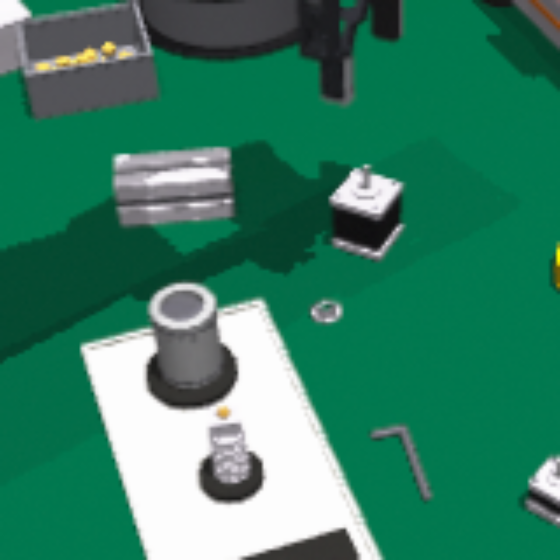

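Bearing and hot end stand centred on their pads; the motor (368,210) is untouched. Next: descend, grip and lift the motor.

```bash
python3 -m inch '{"translation":[[0.1,0.1,2],[0.1,0.1,4],[0.1,0.1,6],[0.1,0.1,8],[0.1,0.1,9.5],[0.1,0.1,11],[0.1,0.1,12],[0.1,0.1,13],[0.1,0.1,13.5],[0.1,0.1,13.7]],"spin":[0,0,0,0,0,0,0,0,0,0]}'; python3 -m inch '{"translation":[[0,0,0],[0,0,0],[0,0,0],[0,0,0],[0,0,0],[0,0,0],[0,0,0],[0,0,0]],"spin":[0,0,0,0,0,0,0,0]}' 1 70;  python3 -m inch '{"translation":[[0,0,-1],[0,0,-2],[0,0,-4],[0,0,-6],[0,0,-8],[0,0,-10],[0,0,-12],[0,0,-14],[0,0,-14],[0,0,-14]],"spin":[0,0,0,0,0,0,0,0,0,0]}';python3 -c "
from h import *
go(.443,-.164,.15,-.068)"
```

```text
t: 17.6
tcp_pos: [0.6369, 0.2219, 0.0099]
orientation: [-0.0, 0.934, 0.358, -0.0]
wrist_force: [0.0, -0.4, 0.4]
grip_width: 0.0771
t: 18.4
tcp_pos: [0.6378, 0.2222, 0.0114]
orientation: [0.0, 0.934, 0.358, 0.001]
wrist_force: [-0.9, 0.8, 4.4]
grip_width: 0.0413
t: 19.4
tcp_pos: [0.6366, 0.2217, 0.1499]
orientation: [0.0, 0.934, 0.358, -0.0]
wrist_force: [0.7, 0.4, -3.5]
grip_width: 0.0412
t 19.4 tcp [0.6366 0.2217 0.1499] yaw 0.732 q [ 0.26  0.24  1.66 -0.    1.24 -0.48] F [ 0.7  0.4 -3.5] w 0.0412
  cm [-4.018e+01  1.575e+01  1.000e-02] spin 0.8 down [-0. -0. -1.]
```

```bash
python3 -m inch '{"translation":[[-2.5,1,0],[-7,2.7,0],[-11.5,4.5,0],[-16,6.3,0],[-20.5,8,0],[-25,9.8,0],[-29.5,11.5,0],[-34,13.3,0],[-38,14.9,0],[-40.2,15.8,0]],"spin":[0.06,0.14,0.22,0.3,0.38,0.46,0.54,0.62,0.7,0.8]}';python3 -m inch '{"translation":[[0,0,0],[0,0,0],[0,0,2],[0,0,4],[0,0,6],[0,0,8],[0,0,8],[0,0,8]],"spin":[0,0,0,0,0,0,0,0]}';python3 - <<'E'
from h import *
go(.443,-.164,.0234,-.068)
from plant import r
for n in("top","side"):pickle.dump(r.get_image(n),open(n+"6.pkl","wb"))
S=load("side6")["frame"]
cv2.imwrite("pics/a6.png",cv2.resize(S[200:340,230:370],None,fx=4,fy=4)[:,:,::-1])
E
```

```text
t: 20.4
tcp_pos: [0.4408, -0.1661, 0.1482]
orientation: [-0.0, 0.999, -0.037, -0.002]
wrist_force: [0.3, 1.0, -4.3]
grip_width: 0.0409
t: 21.2
tcp_pos: [0.4435, -0.1633, 0.0698]
orientation: [-0.0, 0.999, -0.033, -0.001]
wrist_force: [-0.0, -1.5, -3.7]
grip_width: 0.0407
t 21.2 tcp [ 0.4435 -0.1633  0.0698] yaw -0.066 q [-0.47 -0.11  2.17  0.    1.08 -0.4 ] F [-0.  -1.5 -3.7] w 0.0407
  cm [-0.04  0.08  4.64] spin 0.002 down [-0.002  0.001 -1.   ]
```

View pics/a6.png

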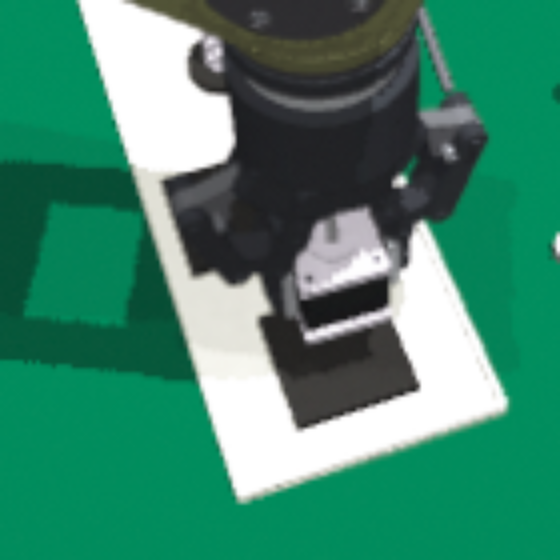

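Motor hangs upright over the square pad, aligned with its edges (pad centre about (340,370)). I'll lower and release it, then head for the profile.

```bash
python3 -m inch '{"translation":[[0,0,1.2],[0,0,2.4],[0,0,3.4],[0,0,4],[0,0,4.4],[0,0,4.6],[0,0,4.6],[0,0,4.6]],"spin":[0,0,0,0,0,0,0,0]}'; python3 -m inch '{"translation":[[0,0,0],[0,0,0],[0,0,0],[0,0,0],[0,0,0]],"spin":[0,0,0,0,0]}' 0.2; python3 -m inch '{"translation":[[0,0,-1],[0,0,-3],[0,0,-5],[0,0,-8],[0,0,-11],[0,0,-14.5],[0,0,-14.5],[0,0,-14.5]],"spin":[0,0,0,0,0,0,0,0]}'; python3 -c "
from h import *
go(.516,.3255,.15,1.256)"
```

```text
t: 22.1
tcp_pos: [0.444, -0.1645, 0.0247]
orientation: [0.0, 0.999, -0.034, 0.0]
wrist_force: [0.2, 0.4, -3.8]
grip_width: 0.0408
t: 22.6
tcp_pos: [0.4438, -0.1644, 0.0246]
orientation: [0.0, 0.999, -0.034, 0.0]
wrist_force: [-0.8, -0.2, -0.5]
grip_width: 0.0684
t: 23.4
tcp_pos: [0.4443, -0.1646, 0.171]
orientation: [0.001, 0.999, -0.034, 0.001]
wrist_force: [0.2, -0.5, -0.3]
grip_width: 0.0684
t 23.4 tcp [ 0.4443 -0.1646  0.171 ] yaw -0.068 q [-0.47 -0.23  2.1   0.    1.28 -0.4 ] F [ 0.2 -0.5 -0.3] w 0.0684
  cm [  3.82 -49.39   2.05] spin -1.324 down [ 0.003 -0.001 -1.   ]
```

```bash
python3 -m inch '{"translation":[[0.2,-2,0],[0.6,-7,0],[1,-12,0],[1.4,-17,0],[1.8,-22,0],[2.2,-27,0],[2.6,-32,0],[3,-37,0],[3.4,-42,0],[3.7,-46,0]],"spin":[-0.1,-0.23,-0.36,-0.49,-0.62,-0.75,-0.88,-1.01,-1.14,-1.27]}' 0.1;python3 -m inch '{"translation":[[0,0,0],[0,0,0],[0,0,0],[0,0,0]],"spin":[0,0,0,0]}';python3 - <<'E'
from h import *
go(.516,.3255,.008,1.256)
E
```

```text
t: 24.4
tcp_pos: [0.5106, 0.2943, 0.1674]
orientation: [-0.0, 0.823, 0.568, -0.002]
wrist_force: [1.0, -0.1, 0.5]
grip_width: 0.0767
t: 24.8
tcp_pos: [0.5115, 0.2907, 0.1687]
orientation: [-0.0, 0.825, 0.565, -0.001]
wrist_force: [0.3, 0.3, -0.2]
grip_width: 0.0768
t 24.8 tcp [0.5115 0.2907 0.1687] yaw 1.2 q [ 0.43  0.04  1.85 -0.    1.26 -0.77] F [ 0.3  0.3 -0.2] w 0.0768
  cm [ 3.42 -0.83 16.07] spin -0.056 down [-0.001 -0.001 -1.   ]
```

```bash
python3 -m inch '{"translation":[[1.7,-0.4,0],[3.4,-0.8,0],[3.4,-0.8,2],[3.4,-0.8,5],[3.4,-0.8,8],[3.4,-0.8,9],[3.4,-0.8,9],[3.4,-0.8,9]],"spin":[-0.03,-0.056,-0.056,-0.056,-0.056,-0.056,-0.056,-0.056]}' ;python3 - <<'E'
from h import *
go(.516,.3255,.006,1.256)
from plant import r
for n in("top","side"):pickle.dump(r.get_image(n),open(n+"7.pkl","wb"))
T=load("top7")["frame"];S=load("side7")["frame"]
cv2.imwrite("pics/a7.png",np.hstack([cv2.resize(T[140:260,150:270],None,fx=3,fy=3),cv2.resize(S[70:190,210:330],None,fx=3,fy=3)])[:,:,::-1])
E
```

```text
t: 25.6
tcp_pos: [0.5174, 0.3275, 0.0806]
orientation: [0.0, 0.808, 0.589, 0.001]
wrist_force: [-0.2, 0.4, 0.4]
grip_width: 0.0768
t 25.6 tcp [0.5174 0.3275 0.0806] yaw 1.259 q [ 0.48  0.18  1.86  0.    1.1  -0.78] F [-0.2  0.4  0.4] w 0.0768
  cm [-0.24 -0.08  7.46] spin 0.003 down [ 0.002  0.001 -1.   ]
```

View pics/a7.png

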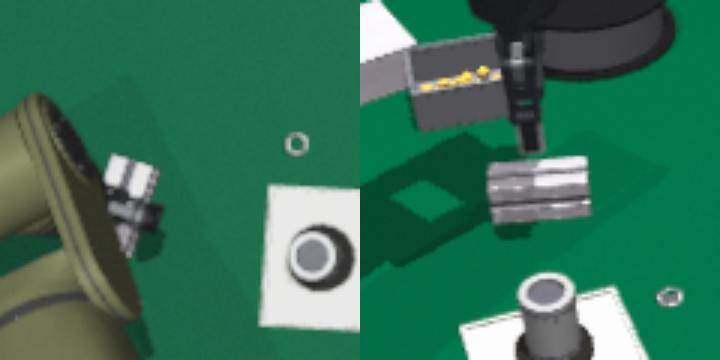

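Jaws straddle the middle of the profile (left crop, about (135,210)). Down, grip, lift.

```bash
python3 -m inch '{"translation":[[-0.1,0,1.5],[-0.1,0,3],[-0.1,0,4.5],[-0.1,0,5.5],[-0.1,0,6.5],[-0.1,0,7.2],[-0.1,0,7.5],[-0.1,0,7.5]],"spin":[0,0,0,0,0,0,0,0]}'; python3 -m inch '{"translation":[[0,0,0],[0,0,0],[0,0,0],[0,0,0],[0,0,0],[0,0,0],[0,0,0],[0,0,0]],"spin":[0,0,0,0,0,0,0,0]}' 1 60; python3 -c "
from h import *
go(.516,.3255,.006,1.256)";  python3 -m inch '{"translation":[[0,0,-1],[0,0,-2],[0,0,-4],[0,0,-6],[0,0,-8],[0,0,-10],[0,0,-12],[0,0,-14],[0,0,-14],[0,0,-14]],"spin":[0,0,0,0,0,0,0,0,0,0]}';python3 -c "
from h import *
go(.4497,-.0645,.15,1.503)"
```

```text
t: 26.5
tcp_pos: [0.5161, 0.3257, 0.0039]
orientation: [-0.0, 0.809, 0.588, -0.0]
wrist_force: [-0.4, -0.4, 0.5]
grip_width: 0.0772
t: 27.3
tcp_pos: [0.5169, 0.3261, 0.0052]
orientation: [0.0, 0.809, 0.588, 0.001]
wrist_force: [0.1, 0.8, 5.2]
grip_width: 0.0396
t 27.3 tcp [0.5169 0.3261 0.0052] yaw 1.258 q [ 0.47  0.28  1.89 -0.    0.98 -0.78] F [0.1 0.8 5.2] w 0.0396
  cm [-0.08 -0.07 -0.08] spin 0.002 down [ 0.001  0.001 -1.   ]
t: 28.3
tcp_pos: [0.5161, 0.3257, 0.1444]
orientation: [0.0, 0.809, 0.588, 0.0]
wrist_force: [-0.4, -1.0, -2.5]
grip_width: 0.0393
t 28.3 tcp [0.5161 0.3257 0.1444] yaw 1.258 q [ 0.47  0.11  1.82  0.    1.21 -0.78] F [-0.4 -1.  -2.5] w 0.0393
  cm [-39.17   5.69  -0.57] spin -0.245 down [ 0.  0. -1.]
```

```bash
python3 -m inch '{"translation":[[-2,0.3,0],[-6.5,0.9,0],[-11,1.6,0],[-15.5,2.2,0],[-20,2.9,0],[-24.5,3.5,0],[-29,4.2,0],[-33.5,4.8,0],[-37,5.4,0],[-39.2,5.7,0]],"spin":[-0.02,-0.05,-0.08,-0.11,-0.14,-0.17,-0.2,-0.22,-0.24,-0.245]}';python3 -m inch '{"translation":[[0,0,0],[0,0,0],[0,0,2],[0,0,4],[0,0,6],[0,0,8],[0,0,8],[0,0,8]],"spin":[0,0,0,0,0,0,0,0]}';python3 - <<'E'
from h import *
go(.4497,-.0645,.0172,1.503)
from plant import r
for n in("top","side"):pickle.dump(r.get_image(n),open(n+"8.pkl","wb"))
S=load("side8")["frame"]
cv2.imwrite("pics/a8.png",cv2.resize(S[160:320,230:390],None,fx=3.5,fy=3.5)[:,:,::-1])
E
```

```text
t: 29.3
tcp_pos: [0.4481, -0.0667, 0.1425]
orientation: [-0.001, 0.731, 0.682, -0.001]
wrist_force: [0.7, -0.7, -1.8]
grip_width: 0.0389
t: 30.1
tcp_pos: [0.4496, -0.0638, 0.0639]
orientation: [-0.001, 0.73, 0.683, -0.0]
wrist_force: [0.8, 0.7, -1.4]
grip_width: 0.0392
t 30.1 tcp [ 0.4496 -0.0638  0.0639] yaw 1.504 q [-0.26 -0.15  2.22  0.    1.07 -1.76] F [ 0.8  0.7 -1.4] w 0.0392
  cm [-0.08  0.02  4.67] spin 0.001 down [-0.002  0.001 -1.   ]
```

View pics/a8.png

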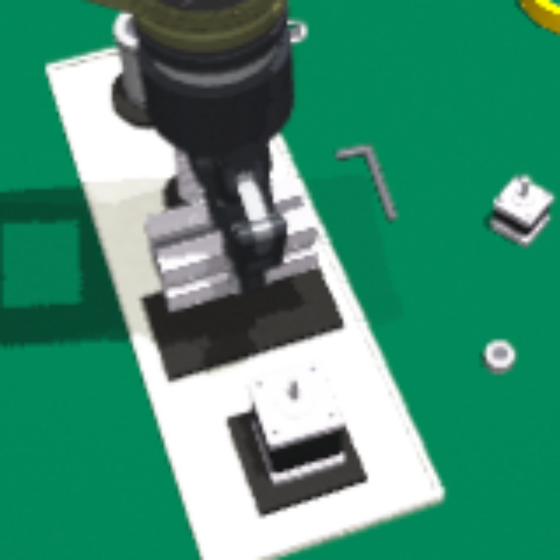

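Profile is centred and level above the oblong pad, and the motor stands well on its pad. I'll lower, release, retreat and check.

```bash
python3 -m inch '{"translation":[[0,0,1.2],[0,0,2.4],[0,0,3.4],[0,0,4],[0,0,4.4],[0,0,4.6],[0,0,4.6],[0,0,4.6]],"spin":[0,0,0,0,0,0,0,0]}'; python3 -m inch '{"translation":[[0,0,0],[0,0,0],[0,0,0],[0,0,0],[0,0,0]],"spin":[0,0,0,0,0]}' 0.25; python3 -m inch '{"translation":[[0,0,-1],[0,0,-3],[0,0,-5],[0,0,-8],[0,0,-11],[0,0,-15],[0,0,-20],[0,0,-20]],"spin":[0,0,0,0,0,0,0,0]}'; python3 -c "
from h import *
go(.2824,-.585,.23,1.5)"
```

```text
t: 31.0
tcp_pos: [0.4502, -0.0649, 0.0186]
orientation: [0.0, 0.731, 0.683, 0.0]
wrist_force: [-0.8, -0.4, -1.3]
grip_width: 0.0394
t: 31.5
tcp_pos: [0.4499, -0.0648, 0.0184]
orientation: [0.0, 0.731, 0.683, 0.0]
wrist_force: [-0.7, 0.5, -0.3]
grip_width: 0.064
t: 32.3
tcp_pos: [0.4539, -0.0658, 0.2277]
orientation: [0.007, 0.731, 0.683, 0.004]
wrist_force: [0.8, -0.2, 0.2]
grip_width: 0.0645
t 32.3 tcp [ 0.4539 -0.0658  0.2277] yaw 1.503 q [-0.26 -0.33  2.07 -0.    1.38 -1.76] F [ 0.8 -0.2  0.2] w 0.0645
  cm [-52.96 -13.59  -0.28] spin 0.003 down [ 0.015 -0.004 -1.   ]
```

```bash
python3 -m inch '{"translation":[[-4,-0.5,0],[-8,-1.5,0],[-13,-3,0],[-18,-4,0],[-23,-5.5,0],[-28,-7,0],[-33,-8.5,0],[-38,-9.5,0],[-43,-11,0],[-47,-12,0]],"spin":[0.1,0.2,0.3,0.4,0.5,0.6,0.7,0.8,0.9,1]}';python3 -m inch '{"translation":[[0,0,0],[0,0,0],[0,0,0],[0,0,0],[0,0,0]],"spin":[0,0,0,0,0]}'; python3 - <<'E'
from h import *
from plant import r
for n in("top","side"):pickle.dump(r.get_image(n),open(n+"9.pkl","wb"))
T=load("top9")["frame"];S=load("side9")["frame"]
cv2.imwrite("pics/a9.png",np.vstack([cv2.resize(T[190:270,230:390],None,fx=4.5,fy=4.5,interpolation=cv2.INTER_NEAREST)[:,40:700],cv2.resize(S[155:325,235:425],(660,230*2-220))])[:,:,::-1])
T0=load("top0")["frame"]
d=cv2.absdiff(T,T0).sum(2)
print("small motor diff",d[154:174,316:336].max(),"flanged",d[140:166,375:402].max())
print(r.read_state()["t"])
E
```

```text
t: 33.3
tcp_pos: [0.2984, -0.5235, 0.2187]
orientation: [0.0, 0.969, 0.247, 0.0]
wrist_force: [1.4, -0.6, 0.2]
grip_width: 0.0643
t: 33.8
tcp_pos: [0.3003, -0.5207, 0.2187]
orientation: [0.0, 0.968, 0.25, 0.0]
wrist_force: [-0.8, -0.8, -0.0]
grip_width: 0.0642
small motor diff 16 flanged 11
33.9
```

View pics/a9.png

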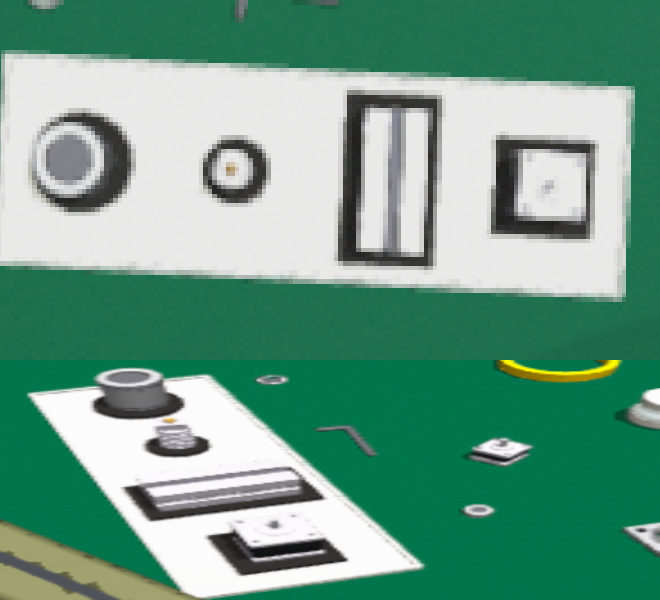

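```bash
python3 - <<'E'
from h import *
T=load("top9")
for n,x,y,z,p in[("bearing",69,160,.072,(.4633,.135)),("hot",232,170,.074,(.4566,.035)),("profile",395,181,.052,(.4497,-.0645)),("motor",553,186,.06,(.443,-.164))]:
    P=at(T,(x+40)/4.5+229.5,y/4.5+189.5,z)[:2];print(n,P.round(4),"err mm",((P-p)*1000).round(1))
from plant import r
print(r.hand_in())
E
```

```text
bearing [0.464  0.1354] err mm [0.7 0.4]
hot [0.4566 0.0348] err mm [ 0.  -0.2]
profile [ 0.4487 -0.0666] err mm [-1.  -2.1]
motor [ 0.4444 -0.1648] err mm [ 1.4 -0.8]
the job is handed in; nothing more can be done
None
```

All four parts are on their pads and released, and I handed the job in at about 34 s of the 134 s allowed. No verdict came back, so what follows rests on my own last checks.

| Part | Pad | Offset from pad centre | Limit |
|---|---|---|---|
| Bearing | larger round | about 1 mm | 12 mm |
| Hot end | smaller round | under 1 mm | 12 mm |
| Profile | oblong | about 2.5 mm | 15 mm |
| Motor | square | about 1.5 mm | 15 mm |

- **Accuracy:** these offsets come from the top camera, whose calibration is good to about 2 mm.
- **Orientation:** all four look upright. The motor and profile look in line with their pads. I judged this by eye in the final pictures and did not measure the angles.
- **Look-alikes:** the small motor and flanged bearing show no change between the first and last top pictures. I left the green hot end and the red oblong alone.
- **Disagreement:** the side camera placed points up to about 7 mm from the top camera (about 2 mm at the small round pad and 7 mm at the larger round one). I relied on the top camera and the arm's own position. No check failed.

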